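# Release a jig carriage with its spring pin and run it home

## Robot

A 6-joint arm with a two-finger parallel gripper is mounted at the origin on a cart in front of the work surface, level with it; the furniture and walls round the work are solid. World frame = base frame: x ahead of the robot, y to its left, z up, the work surface at z = 0. Lengths are in mm, angles in rad, forces in N, time in s.
With the tool pointing down it reaches from about 325 to 850 mm from the base axis. Payload 15.5 kg.
Tool frame: the origin (TCP) lies at the very end of the fingers, on their centre line; the grasp point (between the pads) lies 19 mm behind it; z points along the fingers, y is the line along which they close (so a half turn about z gives the same grasp; the last joint's range is limited). The gripper opens to 91 mm and grips with 3 to 60 N. Pads are 32 mm wide; open, the fingers measure 118 mm over their backs; the gripper's body (76 mm by 178 mm) begins 60 mm behind the grasp point.
Start: joints at [1.099, 0.494, 1.345, -0, 1.302, -0.096], TCP at [229.381, 581.387, 213.915] pointing down, gripper open.
Joint ranges: [-2.91, 2.91], [-0.82, 2.16], [0.22, 2.67], [-1.22, 4.37], [0.12, 2.79], [-3.08, 3.08]. Speed limits (rad/s): [1.89, 1.89, 2.57, 3.01, 3.01, 3.01].

## Interface

Orientations are given as [roll, pitch, yaw] about the fixed x, y, z axes, in that order (R = Rz(yaw) Ry(pitch) Rx(roll)).
In Python, from plant import bot, viewer, workorder gives the robot as it stands.
- The arm moves only by the shell command python3 -m pendant 'ROWS'. ROWS is JSON, a list of rows, each a list of 3 entries, a list of its own where there are three numbers: the shift along the world's x, y, z in m, then the turn, a rotation vector about the world's x, y, z in rad, then the gripper's target within -1 to 1 (shut at 1, half-way at 0, fully open at -1). A call has 1 to 8 rows; each row shifts and turns the commanded pose from where the row before left it; what a row does not reach is not made up. A row lasts 1/12 s, in which the tool goes at most 41.7 mm and 7.16 degrees, less where a joint would pass 70% of its speed; a pose out of reach is approached as far as the arm can. A call is refused whole if a number of a shift passes 0.0417 or a number of a turn 0.125, either way. A call with a gripper value outside its range is refused whole. The fingers move at their own pace and stop on an object; the grip force is fixed at half the most. Time passes only in rows, so rows that do not move let the fingers close. It gives the time, the measured TCP pose, the force, the opening and the grip force at its end, in the units of the state.
- bot.get_state(): the state, without advancing time (a new reading comes with each control period).
- viewer.capture(name): name is "side" or "top" or "wrist"; returns (picture, depth): 384x512x3 uint8, blue, green, red; 384x512 float32, mm along the optical axis (not along the pixel's ray), 0 where there is no reading.
- viewer.calibration(name): a dict with "fovy" (degrees; the focal length in pixels is half the picture's height over the tangent of half this angle, whatever the lens; pixels are square), "cx", "cy" (the principal point, pixels), "xyz" and "orientation" of the camera in the world; the wrist camera has in their place "hand_eye" (4x4, takes a point from camera to tool coordinates, whose origin is the TCP and whose axes are the flange's). Camera axes: x right, y down, z forward; pixel columns grow to the right and rows downward; lengths in mm; the calibration is good to about 2 mm. A picture is of the moment at which its call begins: read the wrist's pose just before it. calibration takes no time and is no camera call.
- workorder.close_job(): hands the job in; it is judged then, once.
The state is a dict: "time_s": time; "joint_positions": joint angles; "dq": joint speeds; "joint_torque": joint torques, N m; "tcp_pos": TCP position; "orientation": TCP orientation; "ft_force": force on the tool from outside, world axes, zero at the start; "moment": the same for the moment, N m; "gripper_width": finger opening in mm; "gripper_force": force on a finger pad.
Only numpy, scipy, OpenCV 4.12 (cv2) and the standard library are available. Lean on these libraries where they do the work, as an engineer would, in place of code of your own. Each camera call takes 0.05 s, during which the arm holds its last target. There are 200 camera calls.

## Task

Of the two small drilling-jig slides on the bench, take the one whose carriage carries the wooden block. Lift its spring pin by the crossbar, give it a quarter turn so that it rests in the shallow notch of the crown, and let go so that it stays up by itself. Then push that carriage by its black knob all the way to the far stop, let go, and leave the other slide untouched.

Things in the scene. Friction and masses are not known exactly. Their poses are not given: they have to be found in the camera images.
- jig: the slide to work on, fixed: aluminium base 280 x 100 x 10 mm; its steel carriage (110 x 88 mm) carries a wooden block 34 x 75 x 20 mm, top 50 mm above the bench. Origin: centre of the underside. x points along the slide to the far stop, away from the robot within 16 degrees; z up. The dark pin block (44 x 44 mm, crown top 53 mm above the bench) stands at its near end, x = -110 mm, y = 0
- jig_crossbar (a point): centre of the black crossbar on top of the spring pin: 64 mm long (its own x axis), 14 mm wide, 14 mm high. While the pin is down it lies along the slide, centre 84 mm above the bench, and the pin locks the carriage. Parked, it lies across the slide, centre 98 mm above the bench, and the carriage is free
- jig_pin (a joint): lift of the spring pin: 0 down, 0.014 m parked, at most 0.026; spring 5 N (down) to 12 N (up). A cross pin under the bar and parallel to it sits in a deep slot; lifted over 20 mm it clears the crown's four lobes and turns freely. A quarter turn either way brings it over the shallow notch; let down within 15 degrees of that it settles there; near the old direction it springs down
- jig_knob (a point): centre of the upright round black push knob on the carriage: 26 mm diameter, from 50 to 92 mm above the bench (this point 71 mm), clear all round. It starts at x = +32 mm, y = 0 in the slide's frame; with the pin parked the carriage slides 60 mm along the slide's +x to the far stop, with about 3 N of friction, and stays where it is left
- spare_jig: an identical slide beside it with an empty carriage, frame and sizes as the first; it is to be left alone. The two change sides from one start to the next

How it is judged (in metres and radians):
On the way:
1. the spring pin is parked up in the shallow notch and let go (z of jig_crossbar in the frame of jig above 0.093 m and angle between the x axis of jig_crossbar and the y axis of jig, either way round below 0.3 rad and contact force between the fingers and jig below 0.3 N), for 0.3 s.
At the end, for the whole second after the job is handed in: the crossbar stands across the slide (within 17 degrees) with its centre more than 93 mm above the bench, held by the notch alone; the carriage with the wooden block is within 10 mm of the far stop (its knob beyond x = +82 mm in the slide's frame) (z of jig_crossbar in the frame of jig above 0.093 m and angle between the x axis of jig_crossbar and the y axis of jig, either way round below 0.3 rad and x of jig_knob in the frame of jig above 0.082 m); the robot touches nothing.
It fails at once if the other slide is touched with more than 3 N (contact force between any of the fingers, the arm and spare_jig above 3 N).
It also fails if it takes over 45 s, if anything falls off the work surface, if the arm or the gripper's body presses on something with over 40 N, if the wrist force passes 120 N, or if a joint passes its speed limit or range.

## Working session

There is one attempt and no reset: what is moved stays moved. The work goes in short steps, Python scripts to look and compute and a shell command to move; the robot and the scene stay as the last step left them, time stands still between calls to the robot, and variables do not carry over. Pictures are saved under pics/ and viewed, at most 10 in all, crops included, and the job is handed in when it is done.

```bash
mkdir -p pics; python3 - <<'E'
from plant import bot,viewer
import cv2,numpy as np
s=bot.get_state();print(s['tcp_pos'],s['orientation'],s['gripper_width'],s['time_s'])
for n in ['top','side']:
    p,d=viewer.capture(n);cv2.imwrite(f'pics/{n}.png',p);np.save(f'pics/{n}.npy',d);print(n,viewer.calibration(n))
print(viewer.calibration('wrist'))
a=cv2.imread('pics/top.png');b=cv2.imread('pics/side.png')
E
```

```text
[229.20422965 581.05388612 213.32663338] [-3.14037542e+00 -1.18693675e-04  2.76575056e+00] 91.25542456766786 0.0
top {'fovy': 55.55191673584039, 'cx': 256.0506280432793, 'cy': 191.92755124291995, 'xyz': array([390.56026667, 181.02934961, 905.35401447]), 'orientation': array([-2.99488437,  0.01214884, -1.59966502])}
side {'fovy': 56.60371243966721, 'cx': 258.50015851340453, 'cy': 190.87175714829752, 'xyz': array([ 197.74189587, -418.5977903 ,  597.84399254]), 'orientation': array([-2.21960178,  0.00871441, -0.51517403])}
{'fovy': 61.977444876310734, 'cx': 256.74491246552503, 'cy': 195.88909498863, 'hand_eye': array([[ 1.74636186e-04, -9.55847006e-01, -2.93864715e-01,
         8.36191777e+01],
       [ 9.99998497e-01, -3.40004346e-04,  1.70019752e-03,
        -5.71662862e-01],
       [-1.72504399e-03, -2.93864571e-01,  9.55845510e-01,
        -1.70506762e+02],
       [ 0.00000000e+00,  0.00000000e+00,  0.00000000e+00,
         1.00000000e+00]])}
```

View pics/top.png

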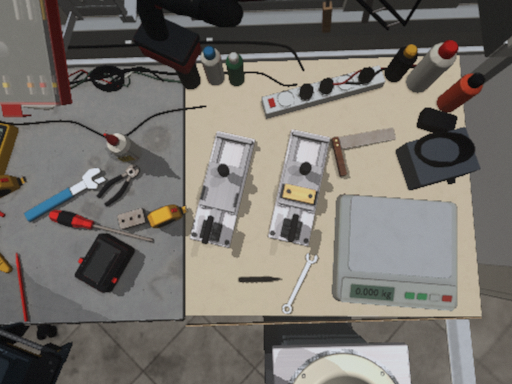

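View pics/side.png

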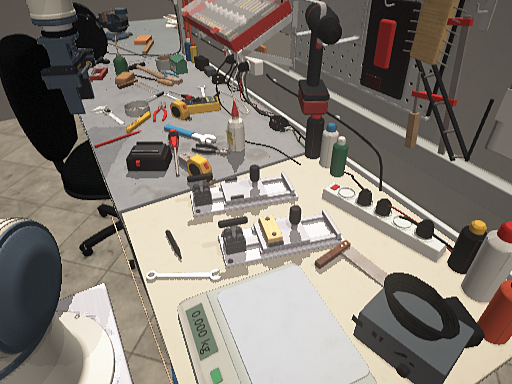

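The top view shows the jig with the wooden block at right: block (299,195), knob (305,169), crossbar about (290,228). The spare is to its left, about 80 px away. Nothing stands between the jig and the robot.

```bash
cat > h.py <<'E'
import numpy as np,cv2
from scipy.spatial.transform import Rotation as Ro
from plant import bot,viewer
def cam(n,s=None):
    c=viewer.calibration(n);f=192/np.tan(np.radians(c['fovy']/2))
    if n=='wrist':
        T=np.eye(4);T[:3,:3]=Ro.from_euler('xyz',s['orientation']).as_matrix();T[:3,3]=s['tcp_pos'];T=T@c['hand_eye'];R,o=T[:3,:3],T[:3,3]
    else: R,o=Ro.from_euler('xyz',c['orientation']).as_matrix(),np.array(c['xyz'])
    return f,c['cx'],c['cy'],R,o
def ray(C,u,v,z):
    f,cx,cy,R,o=C;d=R@np.array([(u-cx)/f,(v-cy)/f,1]);return o+d*(z-o[2])/d[2]
def pts(C,d):
    f,cx,cy,R,o=C;v,u=np.mgrid[:384,:512];return np.stack([(u-cx)/f*d,(v-cy)/f*d,d],-1)@R.T+o
E
python3 - <<'E'
from h import *
p=cv2.imread('pics/top.png');d=np.load('pics/top.npy');C=cam('top');P=pts(C,d)
print('table z',np.median(P[270:290,200:230,2]))
for nm,(u0,u1,v0,v1) in dict(jig=(262,335,125,250),spare=(188,258,125,250)).items():
    sub=np.zeros((384,512),bool);sub[v0:v1,u0:u1]=1
    dark=sub&(p.max(2)<70)&(P[...,2]>62)
    n,l,st,ce=cv2.connectedComponentsWithStats(dark.astype(np.uint8))
    for i in range(1,n):
        if st[i,4]>15:
            q=P[l==i];t=q[q[:,2]>np.percentile(q[:,2],90)-6]
            print(nm,st[i],ce[i].round(1),'med',np.median(t,0).round(1),'mid',((t.max(0)+t.min(0))/2).round(1),'ray',ray(C,*ce[i],88).round(1))
            c=t[:,:2]-t[:,:2].mean(0);w=np.linalg.svd(c,full_matrices=False);print('  axis deg',np.degrees(np.arctan2(w[2][0,1],w[2][0,0])).round(1),t.mean(0).round(1))
p2=cv2.resize(p[120:260,180:345],None,fx=4,fy=4,interpolation=2);cv2.imwrite('pics/c1.png',p2)
E
```

```text
table z 0.8255076615438384
jig [300 163  11  12 103] [305.  168.1] med [564.7  72.4  92.1] mid [564.2  73.   91.7] ray [563.2  74.   88. ]
  axis deg -132.5 [564.9  72.6  92. ]
jig [288 214  11  28 170] [293.  228.1] med [427.5 107.2  90.9] mid [424.6 138.3 496.3] ray [427.5 107.4  88. ]
  axis deg 162.2 [427.5 107.8  96. ]
spare [218 165  11  11 101] [223.1 170. ] med [566.4 263.2  92.8] mid [566.1 261.5  92.1] ray [564.6 261.4  88. ]
  axis deg -91.1 [566.7 262.2  92.5]
spare [202 216  11  28 174] [207.5 229.8] med [428.8 297.7  91.3] mid [425.3 245.8 496.3] ray [429.4 298.4  88. ]
  axis deg 167.8 [429.4 297.4  96.1]
```

View pics/c1.png

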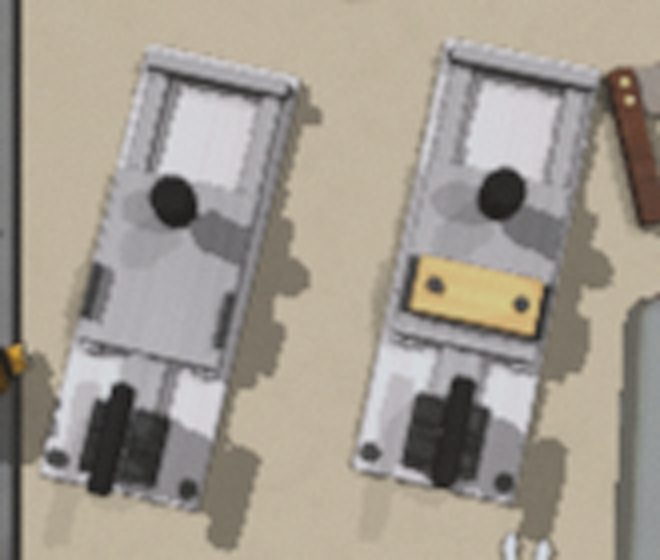

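The crop confirms it: the jig's crossbar is at (427,107) mm and its knob at (565,73), so the slide heading is about -14.1°. The yaw to grasp is 2.895, and the quarter turn should be negative, taking joint 6 towards 0.5.

```bash
python3 -m pendant '[[[0.0153,-0.0364,-0.002],[0,0,0.01],-0.5],[[0.0153,-0.0364,-0.002],[0,0,0.01],-0.5],[[0.0153,-0.0364,-0.002],[0,0,0.01],-0.5],[[0.0153,-0.0364,-0.002],[0,0,0.01],-0.5],[[0.0153,-0.0364,-0.002],[0,0,0.01],-0.5],[[0.0153,-0.0364,-0.002],[0,0,0.01],-0.5],[[0.0153,-0.0364,-0.002],[0,0,0.01],-0.5],[[0.0153,-0.0364,-0.002],[0,0,0.01],-0.5]]' && python3 -m pendant '[[[0.0153,-0.0364,-0.004],[0,0,0.01],-0.5],[[0.0153,-0.0364,-0.004],[0,0,0.01],-0.5],[[0.0153,-0.0364,-0.006],[0,0,0.01],-0.5],[[0.0153,-0.0364,-0.007],[0,0,0.01],-0.5],[[0.0153,-0.0364,-0.007],[0,0,0.01],-0.5],[[0,0,0],[0,0,0],-0.5],[[0,0,0],[0,0,0],-0.5]]'
cat > look.py <<'E'
from h import *
import sys
s=bot.get_state();p,d=viewer.capture('wrist');C=cam('wrist',s);P=pts(C,d)
print(s['time_s'],s['tcp_pos'].round(1),s['orientation'].round(3),s['joint_positions'].round(2),s['gripper_width'])
cv2.imwrite(f'pics/{sys.argv[1]}.png',p)
dark=(p.max(2)<70)&(P[...,2]>70)&(P[...,2]<115)
n,l,st,ce=cv2.connectedComponentsWithStats(dark.astype(np.uint8))
for i in range(1,n):
    if st[i,4]>150:
        q=P[l==i];zt=np.percentile(q[:,2],95);t=q[q[:,2]>zt-3];r=cv2.minAreaRect(t[:,:2].astype(np.float32))
        print(st[i],ce[i].round(),'z',zt.round(1),'rect',np.round(r[0],1),np.round(r[1],1),round(r[2],1))
E
python3 look.py w1
```

```text
time_s: 0.77
tcp_pos: [351.9, 288.4, 197.8]
orientation: [-3.141, -0.0, 2.847]
ft_force: [1.9, -0.4, 0.3]
gripper_width: 68.3
gripper_force: 0.0
time_s: 1.35
tcp_pos: [428.6, 106.4, 169.5]
orientation: [-3.141, -0.001, 2.892]
ft_force: [0.0, 0.6, 0.4]
gripper_width: 68.4
gripper_force: 0.0
1.35 [428.6 106.4 169.5] [-3.141e+00 -1.000e-03  2.892e+00] [ 0.11  0.3   1.83 -0.    1.01 -1.21] 68.39027370024075
[ 469  104   41   81 2022] [489. 143.] z 91.7 rect [427.8 296.7] [14.6 62.5] 76.0
[ 248  162   17   74 1209] [256. 198.] z 91.6 rect [426.  106.2] [13.3 61.3] 76.1
[245 318  25  24 510] [257. 331.] z 92.0 rect [556.9  73.6] [22.  10.1] 71.8
```

View pics/w1.png

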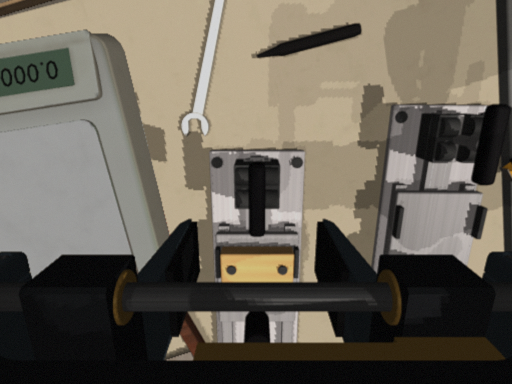

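The wrist view shows the crossbar at (256,198) centred between the open fingers and aligned with them; it measures (426,106) at -14°. I'll descend 104 mm and close.

```bash
python3 -m pendant '[[[-0.001,0,-0.035],[0,0,0.005],-0.5],[[-0.001,0,-0.035],[0,0,0],-0.5],[[0,0,-0.02],[0,0,0],-0.5],[[0,0,-0.0145],[0,0,0],-0.5],[[0,0,0],[0,0,0],-0.5],[[0,0,0],[0,0,0],0.5],[[0,0,0],[0,0,0],1],[[0,0,0],[0,0,0],1]]' && python3 -m pendant '[[[0,0,0],[0,0,0],1],[[0,0,0],[0,0,0],1],[[0,0,0],[0,0,0],1],[[0,0,0],[0,0,0],1]]'
```

```text
time_s: 2.07
tcp_pos: [426.8, 108.7, 66.5]
orientation: [3.141, 0.002, 2.902]
ft_force: [0.9, -0.3, 0.4]
gripper_width: 51.0
gripper_force: 0.0
time_s: 2.4
tcp_pos: [426.4, 108.2, 65.7]
orientation: [3.141, 0.001, 2.901]
ft_force: [-0.3, 0.6, -0.2]
gripper_width: 24.5
gripper_force: 0.0
```

```bash
python3 -m pendant '[[[0,0,0],[0,0,0],1],[[0,0,0],[0,0,0],1],[[0,0,0],[0,0,0],1],[[0,0,0],[0,0,0],1]]'
```

```text
time_s: 2.73
tcp_pos: [426.1, 107.8, 65.5]
orientation: [-3.141, -0.0, 2.901]
ft_force: [-1.9, -5.7, 5.3]
gripper_width: 14.1
gripper_force: 30.0
```

Gripped at 14.1 mm. Lifting 24 mm.

```bash
python3 -m pendant '[[[0,-0.001,0.006],[0,0,0],1],[[0,0,0.006],[0,0,0],1],[[0,0,0.006],[0,0,0],1],[[0,0,0.0055],[0,0,0],1],[[0,0,0],[0,0,0],1],[[0,0,0],[0,0,0],1]]'; python3 look.py w2
```

```text
time_s: 3.23
tcp_pos: [426.0, 107.1, 89.1]
orientation: [-3.142, -0.0, 2.901]
ft_force: [-0.2, -1.9, -12.4]
gripper_width: 14.0
gripper_force: 30.0
3.2333 [426.  107.1  89.1] [-3.142 -0.     2.901] [ 0.11  0.43  1.93 -0.    0.78 -1.22] 13.957906105452759
[ 223  206   68   76 2630] [256. 241.] z 114.6 rect [415.8 108.5] [33.7 35.8] 34.7
[243 311  26   9 189] [256. 315.] z 114.8 rect [453.7  99.4] [12.4  6.8] 82.5
```

The bar is lifted 23.6 mm and the spring reads 12 N. Now the quarter turn.

```bash
python3 -m pendant '[[[0,0,0],[0,0,-0.1],1],[[0,0,0],[0,0,-0.12],1],[[0,0,0],[0,0,-0.12],1],[[0,0,0],[0,0,-0.12],1],[[0,0,0],[0,0,-0.12],1],[[0,0,0],[0,0,-0.12],1],[[0,0,0],[0,0,-0.12],1],[[0,0,0],[0,0,-0.12],1]]' && python3 -m pendant '[[[0,0,0],[0,0,-0.12],1],[[0,0,0],[0,0,-0.12],1],[[0,0,0],[0,0,-0.12],1],[[0,0,0],[0,0,-0.12],1],[[0,0,0],[0,0,-0.12],1],[[0,0,0],[0,0,-0.031],1],[[0,0,0],[0,0,0],1],[[0,0,0],[0,0,0],1]]'
```

```text
time_s: 3.95
tcp_pos: [426.8, 107.5, 88.7]
orientation: [3.141, -0.0, 1.955]
ft_force: [2.4, 3.7, -11.7]
gripper_width: 14.0
gripper_force: 30.0
time_s: 4.62
tcp_pos: [427.3, 107.4, 88.9]
orientation: [3.14, -0.001, 1.331]
ft_force: [5.4, 1.1, -11.9]
gripper_width: 14.1
gripper_force: 30.0
```

```bash
python3 -m pendant '[[[0,0,-0.004],[0,0,0],1],[[0,0,-0.004],[0,0,0],1],[[0,0,-0.0015],[0,0,0],1],[[0,0,0],[0,0,0],1],[[0,0,0],[0,0,0],1]]'; python3 -m pendant '[[[0,0,0],[0,0,0],0.5],[[0,0,0],[0,0,0],0.3],[[0,0,0],[0,0,0],0.2],[[0,0,0],[0,0,0],0],[[0,0,0],[0,0,0],0],[[0,0,0],[0,0,0],0],[[0,0,0],[0,0,0],0]]'; python3 look.py w3
```

```text
time_s: 5.03
tcp_pos: [427.5, 107.4, 79.4]
orientation: [3.14, -0.001, 1.331]
ft_force: [6.9, 1.0, -9.2]
gripper_width: 13.5
gripper_force: 30.0
time_s: 5.62
tcp_pos: [426.2, 107.2, 79.4]
orientation: [-3.142, 0.0, 1.33]
ft_force: [0.2, -0.0, 0.1]
gripper_width: 45.7
gripper_force: 0.0
5.6167 [426.2 107.2  79.4] [-3.142  0.     1.33 ] [ 0.11  0.45  1.94 -0.    0.75  0.35] 45.671343103780636
[ 246  204   28   78 2082] [259. 243.] z 104.9 rect [430.3 117.9] [40.4 13. ] 75.7
[185 220  34  62 950] [207. 245.] z 113.6 rect [404.6 122. ] [ 8.8 23.1] 13.6
[295 220  36  62 927] [306. 245.] z 113.6 rect [452.  110.7] [22.8  9.5] 45.7
[ 469  223   43   42 1154] [490. 241.] z 90.6 rect [559.   80.8] [ 7.1 11.5] 87.2
[247 311  25   8 166] [259. 314.] z 104.8 rect [420.1  79. ] [ 6.6 12.5] 72.0
```

The bar is parked across the slide with its top at 105 mm (centre 98) and held with no force on the fingers. I'll retreat straight up, close the fingers and move to just behind the knob.

```bash
python3 -m pendant '[[[0,0,0.015],[0,0,0],0],[[0,0,0.03],[0,0,0],0],[[0,0,0.015],[0,0,0],0],[[0,0,0],[0,0,0],1],[[0.024,-0.006,0],[0,0,0],1],[[0.024,-0.006,0],[0,0,0],1],[[0.024,-0.006,0],[0,0,0],1],[[0.023,-0.006,0],[0,0,0],1]]' && python3 -m pendant '[[[0,0,0],[0,0,0],1],[[0,0,0],[0,0,0],1],[[0,0,0],[0,0,0],1],[[0,0,0],[0,0,0],1],[[0,0,0],[0,0,0],1],[[0,0,0],[0,0,0],1]]'; python3 - <<'E'
from h import *
p,d=viewer.capture('side');cv2.imwrite('pics/s2.png',cv2.resize(p[170:290,160:360],None,fx=3,fy=3))
E
```

```text
time_s: 6.33
tcp_pos: [522.2, 82.8, 138.8]
orientation: [-3.141, 0.0, 1.33]
ft_force: [0.4, -0.2, -0.2]
gripper_width: 15.4
gripper_force: 0.0
time_s: 6.83
tcp_pos: [520.7, 83.4, 139.4]
orientation: [-3.141, 0.0, 1.33]
ft_force: [1.2, -0.1, 0.1]
gripper_width: 0.7
gripper_force: 0.0
```

View pics/s2.png

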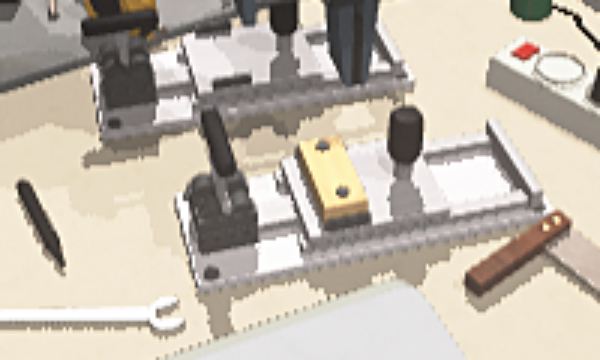

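The side view shows the bar standing across the slide at (218,145), with the knob (405,135) and the far stop free ahead. I'll descend behind the knob and push along (0.970,-0.244).

```bash
python3 -m pendant '[[[0,0,-0.03],[0,0,0],1],[[0,0,-0.03],[0,0,0],1],[[0,0,-0.016],[0,0,0],1],[[0,0,0],[0,0,0],1],[[0.01,-0.0025,0],[0,0,0],1],[[0.01,-0.0025,0],[0,0,0],1],[[0.01,-0.0025,0],[0,0,0],1],[[0,0,0],[0,0,0],1]]' && python3 -m pendant '[[[0.01,-0.0025,0],[0,0,0],1],[[0.01,-0.0025,0],[0,0,0],1],[[0.01,-0.0025,0],[0,0,0],1],[[0.008,-0.002,0],[0,0,0],1],[[0,0,0],[0,0,0],1]]'
```

```text
time_s: 7.55
tcp_pos: [554.7, 75.1, 64.7]
orientation: [3.138, -0.001, 1.329]
ft_force: [0.3, 0.3, 0.1]
gripper_width: 0.3
gripper_force: 0.0
time_s: 7.97
tcp_pos: [591.6, 65.7, 63.7]
orientation: [3.139, -0.0, 1.329]
ft_force: [0.2, 0.8, 0.6]
gripper_width: 0.5
gripper_force: 0.0
```

```bash
python3 -m pendant '[[[0.006,-0.0015,0],[0,0,0],1],[[0.005,-0.0012,0],[0,0,0],1]]'; python3 - <<'E'
from h import *
p,d=viewer.capture('side');cv2.imwrite('pics/s3.png',cv2.resize(p[170:290,160:360],None,fx=3,fy=3))
E
```

```text
time_s: 8.13
tcp_pos: [600.2, 63.5, 63.3]
orientation: [-3.141, 0.0, 1.33]
ft_force: [-2.5, 0.4, 2.3]
gripper_width: 0.6
gripper_force: 1.8
```

View pics/s3.png

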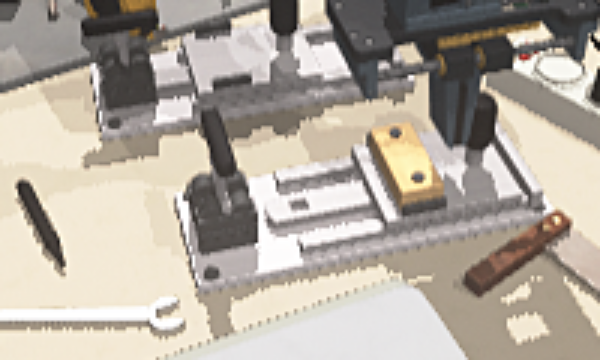

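The carriage has moved close to the far stop, with the knob just ahead of the fingers at (485,120). I'll press a little more to feel the stop.

```bash
python3 -m pendant '[[[0.003,-0.0007,0],[0,0,0],1],[[0,0,0],[0,0,0],1]]';python3 -m pendant '[[[0.003,-0.0007,0],[0,0,0],1],[[0,0,0],[0,0,0],1]]'
```

```text
time_s: 8.35
tcp_pos: [601.1, 63.2, 63.1]
orientation: [-3.137, 0.001, 1.33]
ft_force: [-13.3, 3.2, 10.1]
gripper_width: -0.1
gripper_force: 7.7
time_s: 8.52
tcp_pos: [601.3, 63.1, 63.0]
orientation: [-3.132, 0.001, 1.33]
ft_force: [-29.9, 6.6, 23.2]
gripper_width: 0.6
gripper_force: 16.1
```

Firm stop reached. I'll back off, rise and check.

```bash
python3 -m pendant '[[[-0.008,0.002,0],[0,0,0],1],[[-0.012,0.003,0],[0,0,0],1],[[0,0,0.02],[0,0,0],1],[[0,0,0.04],[0,0,0],1],[[0,0,0.04],[0,0,0],1],[[-0.03,0,0.02],[0,0,0],1],[[-0.04,0,0],[0,0,0],1],[[-0.04,0,0],[0,0,0],1]]' && python3 -m pendant '[[[-0.04,0,0],[0,0,0],1],[[-0.04,0,0],[0,0,0],1],[[-0.04,0,0],[0,0,0],1],[[0,0,0],[0,0,0],1],[[0,0,0],[0,0,0],1]]'; python3 look.py w4; python3 - <<'E'
from h import *
p,d=viewer.capture('side');cv2.imwrite('pics/s4.png',cv2.resize(p[170:290,160:360],None,fx=3,fy=3))
P=pts(cam('side'),d)
m=(p.max(2)<70)&(P[...,2]>75)&(P[...,2]<110)&(P[...,0]>590)&(P[...,0]<650)&(abs(P[...,1]-60)<40)
k=np.median(P[m],0);print(m.sum(),k,'slide x',-110+(k[:2]-[426.2,106.4])@[.97,-.2436])
E
```

```text
time_s: 9.18
tcp_pos: [476.5, 67.0, 184.7]
orientation: [3.138, -0.001, 1.33]
ft_force: [1.4, -0.1, -0.1]
gripper_width: 0.5
gripper_force: 0.0
time_s: 9.6
tcp_pos: [354.9, 67.1, 183.7]
orientation: [3.141, -0.0, 1.33]
ft_force: [0.9, -0.1, 0.2]
gripper_width: 0.5
gripper_force: 0.0
9.6 [354.9  67.1 183.7] [ 3.141 -0.     1.33 ] [ 0.02  0.17  1.98 -0.    0.99  0.26] 0.4636823935634009
[ 321   93   26   82 1513] [334. 133.] z 105.1 rect [426.9 106.7] [62.2 13.1] 75.8
50 [612.9807354   49.98774187  85.14709192] slide x 84.9193394167151
```

View pics/s4.png

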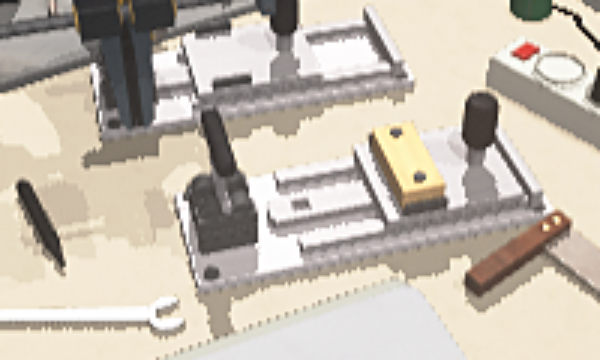

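The side view shows the bar parked across the slide (top 105 mm) and the carriage at the stop. The measured 85 mm is the knob's camera-facing surface, so its centre is about 92 mm. Handing in.

```bash
python3 -c "
from plant import workorder
print(workorder.close_job())"
```

```text
the job is handed in; nothing more can be done
None
```

I handed the job in at about 10 s on the clock: the spring pin is parked across the slide, the wooden-block carriage is hard against the far stop, and the other slide was left untouched; no verdict came back.

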